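Isolate the heat tool at the craft desk

ROBOT

A 6-joint arm with a two-finger parallel gripper is mounted at the origin on the work surface. World frame = base frame: x ahead of the robot, y to its left, z up, the work surface at z = 0. Lengths are in m, angles in rad, forces in N, time in s.
With the tool pointing down it reaches from about 0.35 to 0.85 m from the base axis. Payload 8.1 kg.
Tool frame: the origin (TCP) lies midway between the tips of the shut fingers; the grasp point (between the pads) lies 19 mm behind it (arm.grip_point_offset is the distance from the TCP to the grasp point, in m); z points along the fingers, y is the line along which they close (so a half turn about z gives the same grasp; the last joint's range is limited). The gripper opens to 93 mm and grips with 3 to 60 N. Pads are 15 mm wide; open, the fingers measure 128 mm over their backs; the gripper's body (75 mm by 188 mm) begins 65 mm behind the grasp point.
Start: joints at [1.094, 0.13, 1.488, -0, 1.523, -0.085], TCP at [0.229, 0.555, 0.219] pointing down, gripper open.
Joint ranges: [-2.96, 2.96], [-0.89, 2.26], [0.02, 2.5], [-1.34, 4.48], [0, 2.73], [-2.66, 2.66]. Speed limits (rad/s): [2.39, 2.39, 2.79, 3.14, 3.14, 3.14].

INTERFACE

Orientations are given as a unit quaternion [x, y, z, w].
In Python, from bench import arm gives the robot as it stands.
- The arm moves only by the tool send_rows, never from a script. Its argument "targets" is a list of rows, each a list of 7 numbers: the gripper's target within -1 to 1 (fully open at 1, half-way at 0, shut at -1), then the shift along the tool's x, y, z in units of 40 mm (1.0 is 40 mm), then the turn, a rotation vector about the tool's x, y, z in degrees. In form: [[grip, x, y, z, ax, ay, az], ...]. A call has 1 to 5 rows; each row is the pose to reach, as a shift and turn from the pose commanded when the call began, along the tool's axes at that moment; what a row does not reach only later rows make up. A row lasts 1/12 s, in which the tool goes at most 41.7 mm and 7.16 degrees, less where a joint would pass 70% of its speed; a pose out of reach is approached as far as the arm can. A call with a gripper value outside its range is refused whole. The fingers move at their own pace and stop on an object; "grip_force" is the grip in N (left out, the last holds). Time passes only in rows, so rows that repeat a pose let the fingers close. It gives the time, the measured TCP pose, the force, the opening and the grip force at its end, in the units of the state.
- arm.sense(): the state, without advancing time (a new reading comes with each control period).
- arm.camera(name): name is "side" or "top"; returns a dict with "color" (384x512x3 uint8, red, green, blue), "fx", "fy", "cx", "cy" (pixels), "extrinsics" (4x4, takes a point from camera to world coordinates). Camera axes: x right, y up, looking along -z (the intrinsics and any distortion apply to the point x, -y, -z); pixel columns grow to the right and rows downward; lengths in m; the calibration is good to about 2 mm. A picture is of the moment at which its call begins. There is no depth.
- arm.job_done(): hands the job in; it is judged then, once.
The state is a dict: "time_s": time; "joints": joint angles; "qvel": joint speeds; "joint_torque": joint torques, N m; "tcp_pos": TCP position; "tcp_rot": TCP orientation; "force": force on the tool from outside, world axes, zero at the start; "torque": the same for the moment, N m; "finger_gap": finger opening in m; "grip_force": force on a finger pad.
Only numpy, scipy, OpenCV 4.12 (cv2) and the standard library are available. Lean on these libraries where they do the work, as an engineer would, in place of code of your own. Each camera call takes 0.05 s, during which the arm holds its last target. There are 200 camera calls.

TASK

The craft desk is being left for the day: on the heat tool's supply box, turn the rotary isolator handle all the way anticlockwise (seen from above) to off, and only then swing its lockout hasp fully out past the end of the box, ready for a padlock. Do not turn the lamp dimmer on the smaller box, and leave the glue bottle and the jar standing where they are.

Things in the scene. Friction and masses are not known exactly. Their poses are not given: they have to be found in the camera images.
- handle (a joint): isolator handle on the heat tool's supply box (grey, 180 x 120 mm, 55 mm high, fixed, yawed up to 26 deg). rad: 0 = on (bar along the box, nose to the hasp at the end away from the robot), growing anticlockwise from above to 1.4 = off, a hard stop (80 deg, bar nearly across). Starts at 0 to 0.25; turns about the upright axis through handle_grip, friction 0.06 N m; stays where left.
- handle_grip (a point): point on the handle's upright axis at the height to grip, 90 mm above the desk. The handle is a black upright bar 70 mm long (34 mm behind the axis, 36 mm to the nose), 16 mm wide (10 mm at the last 10 mm of the nose), from 67 to 103 mm above the desk. x along the bar to its nose, y across it, z up; turns with the handle.
- hasp (a joint): lockout hasp: slotted flat steel arm on top of the grey box, at the end away from the robot. rad: 0 = folded across the box, growing clockwise from above to 1.5 = fully out, a hard stop (arm pointing out past that end). Starts at 0 to 0.2; upright pivot near the box's far right corner as seen from the robot, friction 0.06 N m; stays where left.
- hasp_post (a point): point on the axis of the hasp's upright finger post, 85 mm above the desk: round steel, 14 mm in diameter, rising from the arm's top (61 mm above the desk) to 101 mm. x points along the arm away from the pivot (whose upright axis lies 65 mm back along -x from this point), z up; turns with the hasp.
- dimmer_mark (a point): bystander: white mark near the rim of the round black lamp dimmer knob (44 mm in diameter, top 72 mm above the desk), 18 mm from the knob's axis, on the smaller white box (110 x 100 mm, 45 mm high, fixed). x points from the knob's axis to the mark. The knob turns easily and must not be turned.
- glue: bystander: a loose white glue bottle, 60 mm in diameter, 130 mm high; origin at the centre of its underside, z up.
- jar: bystander: a loose amber jar with a black cap, 68 mm in diameter, 75 mm high; origin at the centre of its underside, z up.
Mind the look-alikes: they are no part of the job. Leave any blue or red look-alike of the part that bears handle alone.

How it is judged:
On the way, in this order (a step that is already met when the one before it is completed fails the run):
1. the isolator handle is turned to off, with the hasp still folded (value of joint handle above 1.2 rad and value of joint hasp below 0.5 rad), for 0.2 s.
2. the hasp is swung out (value of joint handle above 1.2 rad and value of joint hasp above 1.27 rad), for 0.2 s.
At the end, for the whole second after the job is handed in: Handle at off (joint above 1.2 rad) and hasp out (joint above 1.27 rad), each within about 13 degrees of its stop and at rest; the dimmer's mark within 10 mm of its start; the glue bottle and the jar upright (0.2 rad) within 20 mm of where they were (all of step 2 and velocity of joint handle between -0.05 and 0.05 rad/s and velocity of joint hasp between -0.05 and 0.05 rad/s and distance of dimmer_mark from where it was at the start of the episode below 0.01 m and distance of each of glue, jar from where it was at the start of the episode below 0.02 m and angle between each of glue, jar's own z axis and vertical below 0.2 rad); the robot touches nothing.
It fails at once if the hasp is swung out (beyond 0.5 rad) while the handle is not at off (value of joint hasp above 0.5 rad and value of joint handle below 1.15 rad).
It fails at once if the lamp dimmer is turned (its mark moves more than 10 mm) (distance of dimmer_mark from where it was at the start of the episode above 0.01 m).
It fails at once if the glue bottle or the jar is shoved more than 20 mm or tipped (distance of any of glue, jar from where it was at the start of the episode above 0.02 m or angle between any of glue, jar's own z axis and vertical above 0.2 rad).
It also fails if it takes over 45 s, if anything falls off the work surface, if the arm or the gripper's body presses on something with over 40 N, if the wrist force passes 120 N, or if a joint passes its speed limit or range.

## Working session

There is one attempt and no reset: what is moved stays moved. The work goes in short steps, Python scripts to look and compute and a tool call to move; the robot and the scene stay as the last step left them, time stands still between calls to the robot, and variables do not carry over. Pictures are saved under pics/ and viewed, at most 10 in all, crops included, and the job is handed in when it is done.

Besides the shell and the picture viewer there is one more tool, called after ">>>" by a JSON object that holds its "name" and its "arguments", one argument or row to a line. send_rows: Moves the arm, as the interface text tells. Its arguments: {"type":"object","properties":{"targets":{"type":"array"},"grip_force":{"type":"number"}},"required":["targets"]}

```bash
mkdir -p pics; cat > h.py <<'E'
from bench import arm
import numpy as np, cv2
from scipy.spatial.transform import Rotation as R
def snap(n,f):
    c=arm.camera(n); cv2.imwrite('pics/'+f,cv2.cvtColor(c['color'],cv2.COLOR_RGB2BGR)); np.savez('pics/'+f+'.npz',**{k:v for k,v in c.items()}); return c
def px(f,u,v,z):
    c=np.load('pics/'+f+'.npz'); E=c['extrinsics']
    d=E[:3,:3]@np.array([(u-c['cx'])/c['fx'],-(v-c['cy'])/c['fy'],-1]); o=E[:3,3]
    return o+d*(z-o[2])/d[2]
def delta(p,yaw=None):
    s=arm.sense(); r=R.from_quat(s['tcp_rot']); return r.inv().apply(np.array(p)-s['tcp_pos'])/0.04
E
python3 - <<'E'
from h import *
for n in('top','side'):
    c=snap(n,n+'1.png'); print(c.keys(), c['extrinsics'].round(3).tolist())
s=arm.sense(); print(s['tcp_pos'],s['tcp_rot'],R.from_quat(s['tcp_rot']).as_matrix().round(2))
E
```

```text
dict_keys(['color', 'fx', 'fy', 'cx', 'cy', 'extrinsics']) [[0.012, 0.981, -0.193, 0.309], [-1.0, 0.013, 0.006, -0.106], [0.008, 0.193, 0.981, 1.152], [0.0, 0.0, 0.0, 1.0]]
dict_keys(['color', 'fx', 'fy', 'cx', 'cy', 'extrinsics']) [[0.982, 0.148, -0.119, 0.4], [-0.19, 0.752, -0.632, -0.806], [-0.004, 0.643, 0.766, 0.937], [0.0, 0.0, 0.0, 1.0]]
[0.22885289 0.55408312 0.21768553] [ 1.94667858e-01  9.80868867e-01 -7.97352523e-04 -2.33171819e-04] [[-0.92  0.38 -0.  ]
 [ 0.38  0.92 -0.  ]
 [ 0.   -0.   -1.  ]]
```

View pics/top1.png

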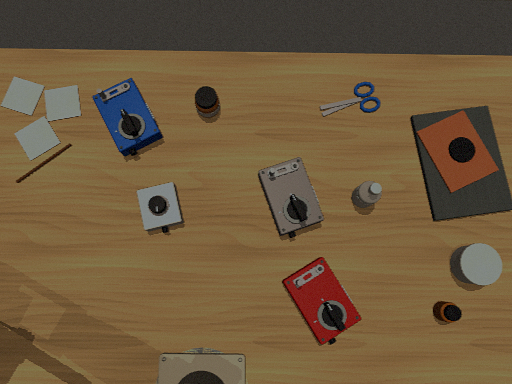

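View pics/side1.png

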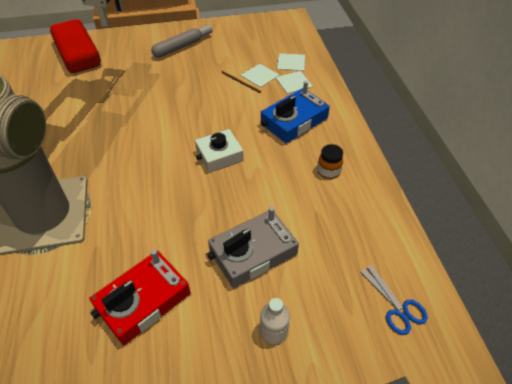

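The top view shows the grey box near (291,197), with the handle at about (297,208) and the hasp at about (284,170). The glue bottle is at (368,195) and the jar at (206,100). Next I'll enlarge the grey box in both views.

```bash
python3 - <<'E'
import cv2,numpy as np
a=cv2.imread('pics/top1.png')[150:245,250:330]; b=cv2.imread('pics/side1.png')[200:295,200:305]
a=cv2.resize(a,None,fx=4.5,fy=6,interpolation=cv2.INTER_CUBIC) if 0 else cv2.resize(a,None,fx=4,fy=4,interpolation=cv2.INTER_CUBIC)
b=cv2.resize(b,None,fx=4,fy=4,interpolation=cv2.INTER_CUBIC)
cv2.imwrite('pics/crop1.png',np.clip(np.hstack([a,b]).astype(float)*1.4,0,255).astype(np.uint8))
E
```

```text
(no output)
```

View pics/crop1.png

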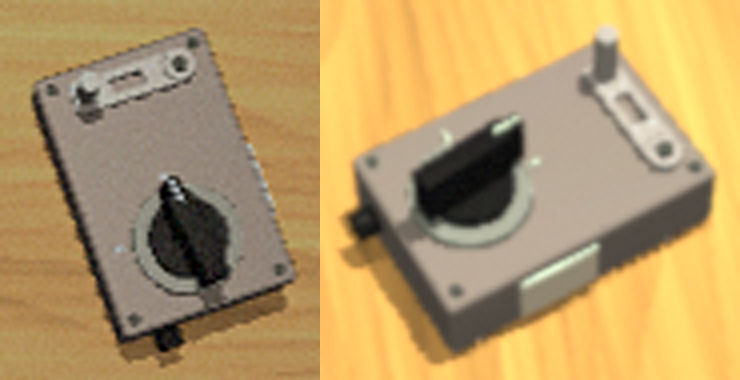

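The enlarged view shows the post top at about (272,170), the pivot at (295,166), the handle nose at (292,195) and the handle tail at (303,217), all in top-camera pixels.

```bash
python3 - <<'E'
from h import *
T='top1.png';S='side1.png'
t=lambda x,y,z:print('T',px(T,250+x/4,150+y/4,z).round(4))
s=lambda x,y,z:print('S',px(S,200+(x-320)/4,200+y/4,z).round(4))
print('box');[t(x,y,.055) for x,y in((37,88),(190,30),(297,270),(123,340))]
[s(x,y,.055) for x,y in((355,158),(607,40),(713,180),(450,312))]
print('post');t(88,79,.101);s(607,32,.101)
print('piv');t(180,64,.063);s(665,150,.063)
print('nose');t(166,178,.103);s(522,118,.103)
print('tail');t(213,272,.103);s(414,180,.103)
print('glue',px(T,376,188,.13),px(T,362,203,0)); print('jar',px(T,206,95,.075),px(S,331,153,.075))
E
```

```text
box
T [ 0.5717 -0.141   0.055 ]
T [ 0.6127 -0.2424  0.055 ]
T [ 0.4532 -0.3099  0.055 ]
T [ 0.4066 -0.1973  0.055 ]
S [ 0.4128 -0.2024  0.055 ]
S [ 0.5762 -0.1458  0.055 ]
S [ 0.614  -0.2573  0.055 ]
S [ 0.4507 -0.3129  0.055 ]
post
T [ 0.567  -0.1718  0.101 ]
S [ 0.5683 -0.1744  0.101 ]
piv
T [ 0.5873 -0.2346  0.063 ]
S [ 0.59   -0.2369  0.063 ]
nose
T [ 0.5036 -0.2204  0.103 ]
S [ 0.5077 -0.2265  0.103 ]
tail
T [ 0.4449 -0.249   0.103 ]
S [ 0.4419 -0.2558  0.103 ]
glue [ 0.51748439 -0.42427237  0.13      ] [ 0.50163312 -0.42446241  0.        ]
jar [0.77708379 0.00383832 0.075     ] [ 0.7697209  -0.00334899  0.075     ]
```

>>> {"name": "send_rows", "arguments": {
  "targets": [
    [1, -3.2, -3.9, 0, 0, 0, 33],
    [1, -3.2, -3.9, 0, 0, 0, 33],
    [1, -3.2, -3.9, 0, 0, 0, 33],
    [1, -3.2, -3.9, 0, 0, 0, 33],
    [1, -3.2, -3.9, 0, 0, 0, 33]
  ]
}}

```text
time_s: 0.52
tcp_pos: [0.2878, 0.3591, 0.2179]
tcp_rot: [0.468, 0.884, -0.001, 0.0]
force: [0.6, 0.3, 0.2]
finger_gap: 0.0931
grip_force: 0.0
```

```bash
cat > st.py <<'E'
from h import *
import sys
s=arm.sense(); M=R.from_quat(s['tcp_rot']).as_matrix()
print('t',s['time_s'],'p',s['tcp_pos'].round(4),'zax',M[:,2].round(3),'yang',round(np.degrees(np.arctan2(M[1,1],M[0,1])),1),'gap',s['finger_gap'],'F',np.round(s['force'],1),'q',np.round(s['joints'],2))
if len(sys.argv)>1: print('delta',delta([float(a) for a in sys.argv[1:4]]).round(2))
E
python3 st.py .474 -.239 .16
```

```text
t 0.5167 p [0.2878 0.3591 0.2179] zax [-0.001 -0.001 -1.   ] yang 34.2 gap 0.0930552997005472 F [0.6 0.3 0.2] q [ 0.78 -0.26  1.86 -0.    1.54  0.19]
delta [-14.98  -4.54   1.46]
```

>>> {"name": "send_rows", "arguments": {
  "targets": [
    [1, -5.0, -1.5, 0, 0, 0, 34],
    [1, -5.0, -1.5, 0, 0, 0, 34],
    [1, -5.0, -1.5, 0, 0, 0, 34],
    [1, -5.0, -1.5, 0, 0, 0, 34],
    [1, -5.0, -1.5, 0, 0, 0, 34]
  ]
}}

```text
time_s: 0.93
tcp_pos: [0.3515, 0.1614, 0.2184]
tcp_rot: [0.706, 0.708, 0.0, 0.0]
force: [0.7, -0.1, 0.2]
finger_gap: 0.0931
grip_force: 0.0
```

```bash
python3 st.py .474 -.239 .16
```

```text
t 0.9333 p [0.3515 0.1614 0.2184] zax [ 0.  0. -1.] yang 0.2 gap 0.09309659378615247 F [ 0.7 -0.1  0.2] q [ 0.3  -0.48  2.03 -0.    1.59  0.29]
delta [-10.02   3.03   1.46]
```

>>> {"name": "send_rows", "arguments": {
  "targets": [
    [1, -5.0, 1.5, 0, 0, 0, 33],
    [1, -5.0, 1.5, 0, 0, 0, 33],
    [1, -5.0, 1.5, 0, 0, 0, 33],
    [1, -5.0, 1.5, 0, 0, 0, 33],
    [1, -5.0, 1.5, 0, 0, 0, 33]
  ]
}}

```text
time_s: 1.35
tcp_pos: [0.4134, -0.0379, 0.2185]
tcp_rot: [0.878, 0.478, 0.0, 0.0]
force: [0.8, 0.8, 0.0]
finger_gap: 0.0933
grip_force: 0.0
```

```bash
python3 st.py .474 -.239 .16
```

```text
t 1.35 p [ 0.4134 -0.0379  0.2185] zax [ 0.  0. -1.] yang -32.9 gap 0.09325125041402303 F [0.8 0.8 0. ] q [-0.22 -0.39  1.97  0.    1.57  0.36]
delta [-3.4   4.    1.46]
```

>>> {"name": "send_rows", "arguments": {
  "targets": [
    [1, -0.7, 0.8, 0.2, 0, 0, 7],
    [1, -1.4, 1.6, 0.4, 0, 0, 14],
    [1, -2.1, 2.4, 0.6, 0, 0, 21],
    [1, -2.8, 3.2, 0.8, 0, 0, 28],
    [1, -3.4, 4.0, 1.2, 0, 0, 32]
  ]
}}

```text
time_s: 1.77
tcp_pos: [0.4735, -0.2325, 0.1738]
tcp_rot: [0.976, 0.217, 0.001, 0.001]
force: [1.0, -0.4, 0.4]
finger_gap: 0.093
grip_force: 0.0
```

```bash
python3 st.py .474 -.239 .072; python3 -c "
from h import *
c=snap('side','side2.png');t=snap('top','top2.png')
b=cv2.imread('pics/side2.png')[170:295,190:315];a=cv2.imread('pics/top2.png')[130:255,235:360]
cv2.imwrite('pics/crop2.png',cv2.resize(np.hstack([a,b]),None,fx=3.2,fy=3.2,interpolation=2))"; python3 st.py .474 -.239 .072
```

```text
t 1.7667 p [ 0.4735 -0.2325  0.1738] zax [ 0.002 -0.001 -1.   ] yang -64.9 gap 0.09303546163343301 F [ 1.  -0.4  0.4] q [-0.55 -0.04  1.75 -0.    1.43  0.58]
delta [-0.06  0.15  2.55]
t 1.8667 p [ 0.4715 -0.2332  0.1683] zax [-0.006  0.003 -1.   ] yang -64.9 gap 0.0928852314782998 F [-1.7  0.4 -0.7] q [-0.56 -0.03  1.75 -0.    1.43  0.58]
delta [0.01 0.17 2.41]
```

View pics/crop2.png

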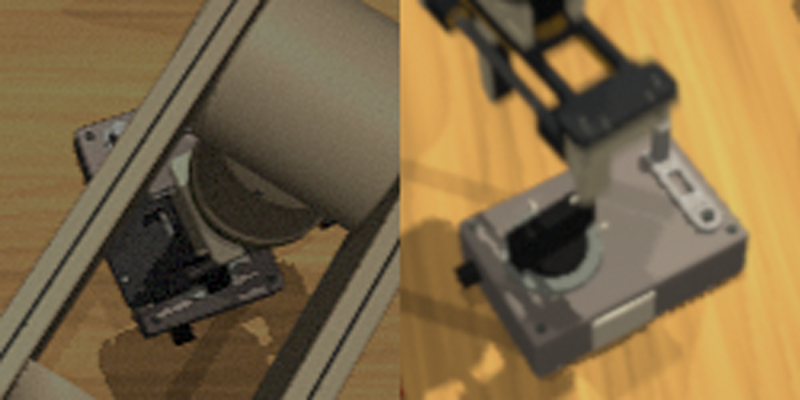

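The gripper is above the handle with its fingers either side of the bar. I'll descend and close.

>>> {"name": "send_rows", "arguments": {
  "targets": [
    [1, 0, 0.16, 0.6, 0, 0, 0],
    [1, 0, 0.16, 1.2, 0, 0, 0],
    [1, 0, 0.16, 1.8, 0, 0, 0],
    [1, 0, 0.16, 2.4, 0, 0, 0],
    [1, 0, 0.16, 2.4, 0, 0, 0]
  ]
}}

```text
time_s: 2.28
tcp_pos: [0.4723, -0.2327, 0.072]
tcp_rot: [0.975, 0.222, -0.003, -0.003]
force: [-1.3, 0.8, -2.1]
finger_gap: 0.093
grip_force: 0.0
```

```bash
python3 st.py .474 -.239 .072
```

```text
t 2.2833 p [ 0.4723 -0.2327  0.072 ] zax [-0.007  0.005 -1.   ] yang -64.4 gap 0.09295444345115339 F [-1.3  0.8 -2.1] q [-0.56  0.06  1.84  0.    1.25  0.57]
delta [-0.03  0.16 -0.  ]
```

>>> {"name": "send_rows", "arguments": {
  "targets": [
    [1, 0, 0, 0, 0, 0, 0],
    [1, 0, 0, 0, 0, 0, 0]
  ]
}}

```text
time_s: 2.45
tcp_pos: [0.4764, -0.2354, 0.0788]
tcp_rot: [0.975, 0.221, 0.0, 0.0]
force: [-0.6, 0.5, -0.3]
finger_gap: 0.0931
grip_force: 0.0
```

```bash
python3 st.py .474 -.239 .072
```

```text
t 2.45 p [ 0.4764 -0.2354  0.0788] zax [ 0.001 -0.001 -1.   ] yang -64.4 gap 0.09312839031174816 F [-0.6  0.5 -0.3] q [-0.56  0.06  1.83  0.    1.25  0.57]
delta [-0.09  0.05  0.17]
```

>>> {"name": "send_rows", "arguments": {
  "targets": [
    [1, -0.05, 0.05, 0.15, 0, 0, 0],
    [-1, -0.05, 0.05, 0.15, 0, 0, 0],
    [-1, -0.05, 0.05, 0.15, 0, 0, 0],
    [-1, -0.05, 0.05, 0.15, 0, 0, 0],
    [-1, -0.05, 0.05, 0.15, 0, 0, 0]
  ],
  "grip_force": 20
}}

```text
time_s: 2.87
tcp_pos: [0.4752, -0.2382, 0.0719]
tcp_rot: [0.975, 0.221, 0.0, 0.0]
force: [-0.1, 0.4, 0.4]
finger_gap: 0.0707
grip_force: 0.0
```

>>> {"name": "send_rows", "arguments": {
  "targets": [
    [-1, 0, 0, 0, 0, 0, 0],
    [-1, 0, 0, 0, 0, 0, 0],
    [-1, 0, 0, 0, 0, 0, 0],
    [-1, 0, 0, 0, 0, 0, 0]
  ]
}}

```text
time_s: 3.2
tcp_pos: [0.4749, -0.238, 0.0713]
tcp_rot: [0.975, 0.221, -0.0, -0.0]
force: [-0.2, -0.4, -0.9]
finger_gap: 0.0442
grip_force: 0.0
```

```bash
python3 st.py .474 -.239 .072
```

```text
t 3.2 p [ 0.4749 -0.238   0.0713] zax [-0.  0. -1.] yang -64.4 gap 0.04420113054259826 F [-0.2 -0.4 -0.9] q [-0.56  0.07  1.83 -0.    1.24  0.56]
delta [-0.03  0.01 -0.02]
```

>>> {"name": "send_rows", "arguments": {
  "targets": [
    [-1, 0, 0, 0, 0, 0, 0],
    [-1, 0, 0, 0, 0, 0, 0],
    [-1, 0, 0, 0, 0, 0, 0],
    [-1, 0, 0, 0, 0, 0, 0],
    [-1, 0, 0, 0, 0, 0, 0]
  ]
}}

```text
time_s: 3.62
tcp_pos: [0.4745, -0.237, 0.0712]
tcp_rot: [0.975, 0.221, -0.0, -0.001]
force: [-1.8, 6.0, 4.6]
finger_gap: 0.016
grip_force: 20.0
```

>>> {"name": "send_rows", "arguments": {
  "targets": [
    [-1, 0, 0, 0, 0, 0, -2],
    [-1, 0, 0, 0, 0, 0, -5],
    [-1, 0, 0, 0, 0, 0, -8]
  ]
}}

```text
time_s: 3.87
tcp_pos: [0.4744, -0.237, 0.0713]
tcp_rot: [0.957, 0.29, -0.0, -0.001]
force: [-2.4, 5.8, 5.4]
finger_gap: 0.016
grip_force: 20.0
```

```bash
python3 st.py .474 -.239 .072
```

```text
t 3.8667 p [ 0.4744 -0.237   0.0713] zax [-0.001  0.002 -1.   ] yang -56.3 gap 0.016001730217497078 F [-2.4  5.8  5.4] q [-0.56  0.07  1.83  0.    1.24  0.42]
delta [-0.04  0.04 -0.02]
```

>>> {"name": "send_rows", "arguments": {
  "targets": [
    [-1, 0, 0, 0, 0, 0, -6],
    [-1, 0, 0, 0, 0, 0, -12],
    [-1, 0, 0, 0, 0, 0, -18],
    [-1, 0, 0, 0, 0, 0, -24],
    [-1, 0, 0, 0, 0, 0, -30]
  ]
}}

```text
time_s: 4.28
tcp_pos: [0.4741, -0.2367, 0.0713]
tcp_rot: [0.849, 0.529, -0.0, -0.002]
force: [-5.0, 7.2, 7.1]
finger_gap: 0.0161
grip_force: 20.0
```

>>> {"name": "send_rows", "arguments": {
  "targets": [
    [-1, 0, 0, 0, 0, 0, -6],
    [-1, 0, 0, 0, 0, 0, -12],
    [-1, 0, 0, 0, 0, 0, -18],
    [-1, 0, 0, 0, 0, 0, -24],
    [-1, 0, 0, 0, 0, 0, -29]
  ]
}}

```text
time_s: 4.7
tcp_pos: [0.4737, -0.2366, 0.0712]
tcp_rot: [0.689, 0.725, 0.0, -0.002]
force: [-6.5, 7.9, 9.2]
finger_gap: 0.0156
grip_force: 20.0
```

```bash
python3 st.py .474 -.239 .072; python3 -c "
from h import *
print(arm.sense()['torque'],arm.sense()['joint_torque'])"
```

```text
t 4.7 p [ 0.4737 -0.2366  0.0712] zax [-0.003  0.003 -1.   ] yang 2.9 gap 0.01559413397773512 F [-6.5  7.9  9.2] q [-0.56  0.07  1.83  0.    1.24 -0.61]
delta [-0.06  0.   -0.02]
[ 1.08475185  1.23405098 -0.05816318] [ -1.70370374 -46.31356001 -46.74779892  -0.74173596  -3.47260416
   1.71812005]
```

>>> {"name": "send_rows", "arguments": {
  "targets": [
    [-1, 0, 0, 0, 0, 0, -2],
    [-1, 0, 0, 0, 0, 0, -4],
    [-1, 0, 0, 0, 0, 0, -6],
    [-1, 0, 0, 0, 0, 0, -8],
    [-1, 0, 0, 0, 0, 0, -8]
  ]
}}

```text
time_s: 5.12
tcp_pos: [0.4736, -0.2366, 0.0712]
tcp_rot: [0.638, 0.77, 0.0, -0.002]
force: [-7.6, 7.3, 9.0]
finger_gap: 0.016
grip_force: 20.1
```

```bash
python3 st.py .474 -.239 .072; python3 -c "
from h import *
print(arm.sense()['torque'],arm.sense()['joint_torque'])"
```

```text
t 5.1167 p [ 0.4736 -0.2366  0.0712] zax [-0.003  0.003 -1.   ] yang 10.7 gap 0.0159625987057166 F [-7.6  7.3  9. ] q [-0.56  0.07  1.83  0.    1.24 -0.75]
delta [-0.06 -0.   -0.02]
[ 1.08578207  1.33446368 -0.32556814] [ -1.33674368 -46.25690818 -46.77947044  -0.79808297  -3.56094807
  -1.1798482 ]
```

>>> {"name": "send_rows", "arguments": {
  "targets": [
    [0, 0, 0, 0, 0, 0, 0],
    [0, 0, 0, 0, 0, 0, 0],
    [0, 0, 0, 0, 0, 0, 0],
    [0, 0, 0, 0, 0, 0, 0],
    [0, 0, 0, 0, 0, 0, 0]
  ]
}}

```text
time_s: 5.53
tcp_pos: [0.475, -0.2382, 0.0713]
tcp_rot: [0.639, 0.769, 0.0, 0.0]
force: [-0.7, 0.4, 0.6]
finger_gap: 0.0438
grip_force: 0.0
```

>>> {"name": "send_rows", "arguments": {
  "targets": [
    [0, 0, 0, -0.6, 0, 0, 0],
    [0, 0, 0, -1.3, 0, 0, 0],
    [0, 0, 0, -2.0, 0, 0, 0],
    [0, 0, 0, -2.0, 0, 0, 0]
  ]
}}

```text
time_s: 5.87
tcp_pos: [0.4779, -0.24, 0.1579]
tcp_rot: [0.639, 0.769, 0.001, 0.005]
force: [0.9, -0.7, 1.0]
finger_gap: 0.0467
grip_force: 0.0
```

```bash
python3 -c "
from h import *
c=snap('side','side3.png')
b=cv2.imread('pics/side3.png')[170:295,190:315]
cv2.imwrite('pics/crop3.png',cv2.resize(b,None,fx=4,fy=4,interpolation=2))"; python3 st.py .568 -.173 .16
```

```text
t 5.9167 p [ 0.4772 -0.2395  0.1553] zax [ 0.006 -0.004 -1.   ] yang 10.5 gap 0.046586651407746316 F [ 0.1 -0.5  0.1] q [-0.56 -0.02  1.76 -0.    1.39 -0.75]
delta [ 1.22  2.54 -0.11]
```

View pics/crop3.png

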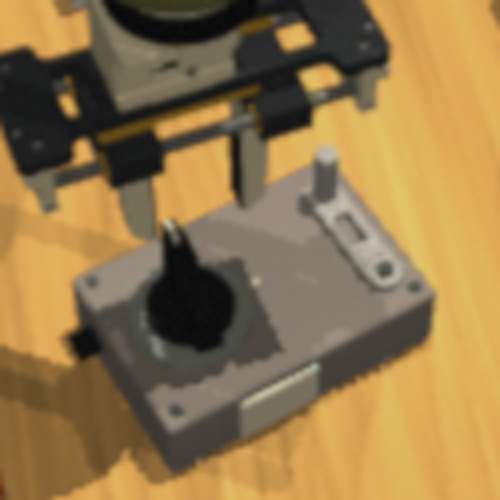

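The side view shows the bar across the box at off, with the hasp still folded. Next I'll move over the post.

>>> {"name": "send_rows", "arguments": {
  "targets": [
    [0, 0.4, 0.8, 0, 0, 0, -3],
    [0, 0.8, 1.7, 0, 0, 0, -6],
    [0, 1.22, 2.55, 0, 0, 0, -7.5],
    [0, 1.22, 2.55, 0, 0, 0, -7.5],
    [0, 1.22, 2.55, 0, 0, 0, -7.5]
  ]
}}

```text
time_s: 6.33
tcp_pos: [0.5665, -0.1698, 0.1495]
tcp_rot: [0.586, 0.81, -0.0, -0.001]
force: [-0.2, -0.3, 0.7]
finger_gap: 0.0465
grip_force: 0.0
```

>>> {"name": "send_rows", "arguments": {
  "targets": [
    [0, 0, 0, 0, 0, 0, 0],
    [0, 0, 0, 0, 0, 0, 0],
    [0, 0, 0, 0, 0, 0, 0]
  ]
}}

```text
time_s: 6.58
tcp_pos: [0.5653, -0.1722, 0.151]
tcp_rot: [0.588, 0.809, -0.0, -0.0]
force: [-0.3, 0.2, -0.5]
finger_gap: 0.0465
grip_force: 0.0
```

```bash
python3 st.py .568 -.173 .072;  python3 -c "
from h import *
c=snap('side','side4.png')
b=cv2.imread('pics/side4.png')[150:275,210:335]
cv2.imwrite('pics/crop4.png',cv2.resize(b,None,fx=4,fy=4,interpolation=2))"
```

```text
t 6.5833 p [ 0.5653 -0.1722  0.151 ] zax [-0.001 -0.    -1.   ] yang 18.0 gap 0.04654463950559923 F [-0.3  0.2 -0.5] q [-0.38  0.15  1.59 -0.    1.4  -0.7 ]
delta [-0.04  0.06  1.98]
```

View pics/crop4.png

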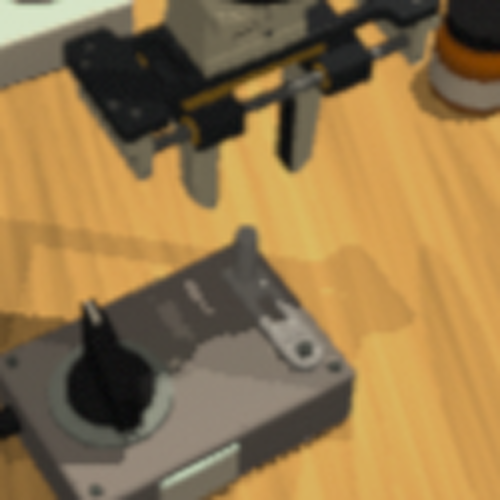

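The post stands under the gap between the fingers. I'll descend and grip it.

>>> {"name": "send_rows", "arguments": {
  "targets": [
    [0, -0.04, 0.06, 0.6, 0, 0, 0],
    [0, -0.04, 0.06, 1.2, 0, 0, 0],
    [0, -0.04, 0.06, 1.7, 0, 0, 0],
    [0, -0.04, 0.06, 1.95, 0, 0, 0],
    [0, -0.04, 0.06, 1.95, 0, 0, 0]
  ]
}}

```text
time_s: 7.05
tcp_pos: [0.5666, -0.1719, 0.0704]
tcp_rot: [0.588, 0.809, -0.001, -0.002]
force: [-0.1, 0.1, 0.2]
finger_gap: 0.0468
grip_force: 0.0
```

>>> {"name": "send_rows", "arguments": {
  "targets": [
    [-1, 0, 0, 0, 0, 0, 0],
    [-1, 0, 0, 0, 0, 0, 0],
    [-1, 0, 0, 0, 0, 0, 0],
    [-1, 0, 0, 0, 0, 0, 0],
    [-1, 0, 0, 0, 0, 0, 0]
  ]
}}

```text
time_s: 7.47
tcp_pos: [0.5697, -0.1725, 0.0745]
tcp_rot: [0.587, 0.809, 0.0, 0.001]
force: [-0.8, 0.4, 1.7]
finger_gap: 0.0177
grip_force: 0.5
```

>>> {"name": "send_rows", "arguments": {
  "targets": [
    [-1, 0, 0, 0, 0, 0, 0],
    [-1, 0, 0, 0, 0, 0, 0],
    [-1, 0, 0, 0, 0, 0, 0]
  ]
}}

```text
time_s: 7.72
tcp_pos: [0.5694, -0.1724, 0.0741]
tcp_rot: [0.587, 0.809, 0.0, 0.001]
force: [-2.2, -0.4, 6.0]
finger_gap: 0.0135
grip_force: 20.0
```

```bash
cat > arc.py <<'E'
from h import *
import sys
s=arm.sense(); p=s['tcp_pos']; r=R.from_quat(s['tcp_rot']); c=np.array([.589,-.236]); d=p[:2]-c
print('r',np.hypot(*d).round(4),'ang',np.degrees(np.arctan2(d[1],d[0])).round(1),'hasp~',round(1.931-np.arctan2(d[1],d[0]),2))
d*=.065/np.hypot(*d)
for a in map(float,sys.argv[1:]):
    e=R.from_euler('z',-a,degrees=True).apply([*d,0])[:2]
    print(a,(r.inv().apply([*(c+e-p[:2]),0])/.04).round(2))
E
python3 st.py; python3 arc.py 6 12 18 24 30
```

```text
t 7.7167 p [ 0.5694 -0.1724  0.0741] zax [ 0.001 -0.    -1.   ] yang 18.1 gap 0.01347372314874405 F [-2.2 -0.4  6. ] q [-0.38  0.23  1.65 -0.    1.26 -0.7 ]
r 0.0666 ang 107.1 hasp~ 0.06
6.0 [-0.05  0.17  0.  ]
12.0 [-0.08  0.34  0.  ]
18.0 [-0.13  0.5   0.  ]
24.0 [-0.19  0.66  0.  ]
30.0 [-0.27  0.81  0.  ]
```

>>> {"name": "send_rows", "arguments": {
  "targets": [
    [-1, -0.03, 0.17, 0, 0, 0, 6],
    [-1, -0.06, 0.34, 0, 0, 0, 12],
    [-1, -0.11, 0.5, 0, 0, 0, 18],
    [-1, -0.17, 0.66, 0, 0, 0, 24],
    [-1, -0.25, 0.82, 0, 0, 0, 30]
  ]
}}

```text
time_s: 8.13
tcp_pos: [0.6038, -0.171, 0.0741]
tcp_rot: [0.778, 0.628, 0.0, -0.0]
force: [-2.3, 0.6, 7.1]
finger_gap: 0.0136
grip_force: 20.0
```

```bash
python3 st.py; python3 arc.py 6 12 18 24 30
```

```text
t 8.1333 p [ 0.6038 -0.171   0.0741] zax [ 0.  0. -1.] yang -12.2 gap 0.013606883339018777 F [-2.3  0.6  7.1] q [-0.36  0.31  1.55  0.    1.28 -0.14]
r 0.0667 ang 77.1 hasp~ 0.58
6.0 [-0.05  0.17  0.  ]
12.0 [-0.08  0.34  0.  ]
18.0 [-0.13  0.5   0.  ]
24.0 [-0.19  0.66  0.  ]
30.0 [-0.27  0.81  0.  ]
```

Tracking well, so I'll repeat the same arc.

>>> {"name": "send_rows", "arguments": {
  "targets": [
    [-1, -0.03, 0.17, 0, 0, 0, 6],
    [-1, -0.06, 0.34, 0, 0, 0, 12],
    [-1, -0.11, 0.5, 0, 0, 0, 18],
    [-1, -0.17, 0.66, 0, 0, 0, 24],
    [-1, -0.25, 0.82, 0, 0, 0, 30]
  ]
}}

```text
time_s: 8.55
tcp_pos: [0.6338, -0.1875, 0.0741]
tcp_rot: [0.914, 0.405, 0.0, -0.0]
force: [-3.0, 1.7, 6.0]
finger_gap: 0.0138
grip_force: 20.0
```

```bash
python3 st.py; python3 arc.py 6 12 18 22 25
```

```text
t 8.55 p [ 0.6338 -0.1875  0.0741] zax [ 0.     0.001 -1.   ] yang -42.2 gap 0.013769856950962927 F [-3.   1.7  6. ] q [-0.37  0.4   1.45  0.    1.3   0.37]
r 0.066 ang 47.3 hasp~ 1.11
6.0 [-0.04  0.17 -0.  ]
12.0 [-0.06  0.34 -0.  ]
18.0 [-0.11  0.5  -0.  ]
22.0 [-0.15  0.61 -0.  ]
25.0 [-0.18  0.69 -0.  ]
```

>>> {"name": "send_rows", "arguments": {
  "targets": [
    [-1, -0.03, 0.17, 0, 0, 0, 6],
    [-1, -0.05, 0.34, 0, 0, 0, 12],
    [-1, -0.1, 0.5, 0, 0, 0, 18],
    [-1, -0.15, 0.62, 0, 0, 0, 22],
    [-1, -0.15, 0.62, 0, 0, 0, 22]
  ]
}}

```text
time_s: 8.97
tcp_pos: [0.6476, -0.2073, 0.074]
tcp_rot: [0.975, 0.223, -0.0, -0.002]
force: [-5.3, 9.5, 9.5]
finger_gap: 0.0135
grip_force: 20.0
```

```bash
python3 st.py; python3 arc.py 3
```

```text
t 8.9667 p [ 0.6476 -0.2073  0.074 ] zax [-0.001  0.004 -1.   ] yang -64.2 gap 0.01352848974845728 F [-5.3  9.5  9.5] q [-0.39  0.45  1.38  0.    1.32  0.73]
r 0.0652 ang 26.1 hasp~ 1.48
3.0 [-0.01  0.09 -0.  ]
```

The hasp is at its stop and the force has risen. I'll release and lift.

>>> {"name": "send_rows", "arguments": {
  "targets": [
    [0, 0, 0, 0, 0, 0, 0],
    [0, 0, 0, 0, 0, 0, 0],
    [0, 0, 0, 0, 0, 0, 0],
    [0, 0, 0, 0, 0, 0, 0],
    [0, 0, 0, 0, 0, 0, 0]
  ]
}}

```text
time_s: 9.38
tcp_pos: [0.6475, -0.2092, 0.073]
tcp_rot: [0.974, 0.225, -0.0, -0.0]
force: [-0.0, -0.4, -0.2]
finger_gap: 0.0425
grip_force: 0.0
```

>>> {"name": "send_rows", "arguments": {
  "targets": [
    [0, 0, 0, -0.7, 0, 0, 0],
    [0, 0, 0, -1.5, 0, 0, 0],
    [0, 0, 0, -2.3, 0, 0, 0],
    [0, 0, 0, -3.0, 0, 0, 0],
    [0, 0, 0, -3.0, 0, 0, 0]
  ]
}}

```text
time_s: 9.8
tcp_pos: [0.651, -0.2106, 0.2019]
tcp_rot: [0.974, 0.225, 0.005, 0.003]
force: [0.4, -0.1, 1.2]
finger_gap: 0.0463
grip_force: 0.0
```

>>> {"name": "send_rows", "arguments": {
  "targets": [
    [0, 0, 0, 0, 0, 0, 0],
    [0, 0, 0, 0, 0, 0, 0],
    [0, 0, 0, 0, 0, 0, 0]
  ]
}}

```text
time_s: 10.05
tcp_pos: [0.6467, -0.2088, 0.1912]
tcp_rot: [0.974, 0.225, -0.001, -0.001]
force: [0.2, -0.4, -0.8]
finger_gap: 0.0465
grip_force: 0.0
```

```bash
python3 st.py;  python3 -c "
from h import *
c=snap('side','side5.png')
b=cv2.imread('pics/side5.png')[110:360,190:390]
cv2.imwrite('pics/crop5.png',cv2.resize(b,None,fx=2.4,fy=2.4,interpolation=2))"
```

```text
t 10.05 p [ 0.6467 -0.2088  0.1912] zax [-0.003  0.001 -1.   ] yang -64.0 gap 0.04652813314386726 F [ 0.2 -0.4 -0.8] q [-0.39  0.36  1.27 -0.    1.51  0.73]
```

View pics/crop5.png

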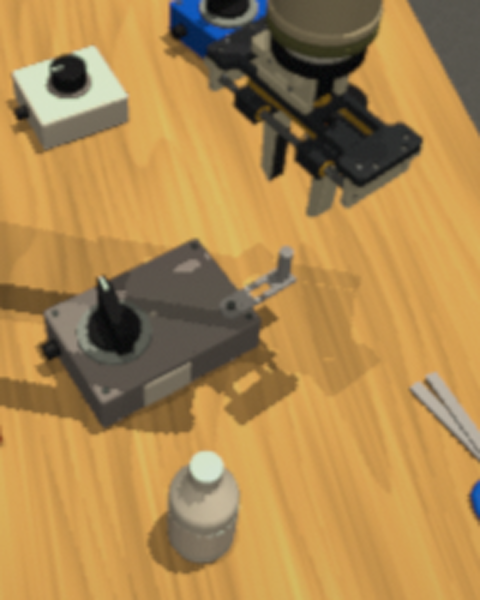

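The picture shows the handle across the box at off and the hasp pointing out past the far end. The glue bottle and dimmer look undisturbed, and the robot is clear of everything.

```bash
python3 -c "
from bench import arm
print(arm.job_done())"
```

```text
the job is handed in; nothing more can be done
None
```

I turned the isolator handle to its off stop, then swung the hasp out to about 1.48 of 1.5 rad, and handed the job in at about 10 s. The glue bottle and dimmer looked undisturbed in the last picture; the jar was out of view there, but the arm stayed well clear of it. No verdict came back.

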